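# Tint check: load the reference and hold the glass cell in the light path

### The arm

A 6-joint arm with a two-finger parallel gripper is mounted at the origin on the work surface. World frame = base frame: x ahead of the robot, y to its left, z up, the work surface at z = 0. Lengths are in m, angles in rad, forces in N, time in s.
With the tool pointing down it reaches from about 0.35 to 1 m from the base axis. Payload 7.1 kg.
Tool frame: the origin (TCP) lies between the finger pads; the fingertips stand 22 mm ahead of it and the grasp point (between the pads) lies 3 mm ahead of it; z points along the fingers, y is the line along which they close (so a half turn about z gives the same grasp; the last joint's range is limited). The gripper opens to 85 mm and grips with 20 to 120 N. Pads are 22 mm wide; open, the fingers measure 114 mm over their backs; the gripper's body (76 mm by 85 mm) begins 54 mm behind the grasp point. The pads swing forward as they close: fully open they stand 13 mm farther back than shut.
Start: joints at [1.133, 0.423, 1.63, -0, 1.089, -0.019], TCP at [0.254, 0.571, 0.253] pointing down, gripper open.
Joint ranges: [-3, 3], [-0.9, 2.11], [0.09, 2.58], [-1.31, 4.45], [0.11, 2.69], [-2.54, 2.54]. Speed limits (rad/s): [2.39, 2.39, 3.01, 3.14, 3.14, 3.14].

### API

Orientations are given as a rotation vector (axis times angle).
In Python, from rig import manip gives the robot as it stands. The module is installed in compiled form; this text tells all that it offers. Calls block until the motion is done:
- manip.move_to(position, orientation): joint-space move of the TCP to a pose.
- manip.servo_line(position, orientation=None, rate=0.15): straight line of the TCP; orientation=None keeps the orientation; rate is the mean speed in m/s.
- manip.set_joints(angles): joint-space move.
- manip.command_gripper(opening, f_grip=None): finger opening in m; f_grip is the grip in N (None keeps the last); returns when the fingers have stopped.
- manip.hold(seconds).
- manip.solve_ik(position, orientation): joint angles nearest the present ones, or None.
- manip.camera(name): name is "scene" or "top" or "wrist"; returns a dict with "image" (400x640x3 uint8, red, green, blue), "fx", "fy", "cx", "cy" (pixels), "cam_to_world" (4x4, takes a point from camera to world coordinates); the wrist camera has in their place "mount" (4x4, takes a point from camera to tool coordinates, whose origin is the TCP and whose axes are the flange's). Camera axes: x right, y down, z forward; pixel columns grow to the right and rows downward; lengths in m; the calibration is good to about 2 mm. A picture is of the moment at which its call begins: read the wrist's pose just before it. There is no depth.
A pose or a line that the arm cannot do raises manip.IKError and nothing moves.
- manip.sign_off(): hands the job in; it is judged then, once.
Readings, each from a call of its own:
- manip.get_time(): time.
- manip.get_joint_positions(): joint angles.
- manip.get_joint_vel(): joint speeds.
- manip.get_tau(): joint torques, N m.
- manip.get_position(): TCP position.
- manip.get_ee_rot(): TCP orientation.
- manip.get_contact_force(): force on the tool from outside, world axes, zero at the start.
- manip.get_torque(): the same for the moment, N m.
- manip.get_width(): finger opening in m.
- manip.get_grip_force(): force on a finger pad.
Only numpy, scipy, OpenCV 4.12 (cv2) and the standard library are available. Lean on these libraries where they do the work, as an engineer would, in place of code of your own. Each camera call takes 0.05 s, during which the arm holds its last target. There are 200 camera calls.

### The job

Stand the steel reference disc on the floor of the tint gauge's open drawer, let go and slide the drawer fully shut. Then pick up the glass test cell by its two frosted faces only, never touching the clear glass, and hold it upright and still in the light path, midway between the gauge's two heads, so that the beam goes squarely through the middle of both clear faces; the program finishes while still holding it there, the cell touching nothing else. Drop nothing, do not tip the cell over, and leave the other things on the counter where they are.

Things in the scene. Friction and masses are not known exactly. Their poses are not given: they have to be found in the camera images.
- gauge: Tint gauge: grey cabinet fixed to the counter, 200 (x) x 180 (y) x 90 mm high, with one drawer in its front (-x) side towards the robot and two black heads on its flat deck. Origin: centre of its underside; x from front to back, y along the light path, z up.
- heads: The two black heads on the gauge's deck; origin and axes are the gauge's. Lamp at +y (with a 10 mm cap), detector at -y, each 50 (x) x 36 (y) x 84 mm high, tops 174 mm above the counter, centred at x = -20, y = +72 / -72 mm. A round 26 mm barrel sticks 6 mm out of each inner face on the beam axis; 96 mm are free between the barrels.
- beam (a point): Middle of the light path: on the axis of the two barrels, midway between the heads, 150 mm above the counter (60 mm above the gauge's deck). Its axes are the gauge's: the beam runs along y.
- gauge_drawer0 (a joint): Travel of the gauge's drawer in m: 0 fully shut, grows as it slides out along the gauge's -x, up to 0.13. It starts 0.10 to 0.13 open. It slides easily (about 1 N of friction, light damping, no spring, stays where it is left).
- gauge_drawer0_handle (a point): Middle of the drawer's handle, a level 11 mm round steel bar 90 mm long along the gauge's y, 35 mm in front (-x) of the drawer's 15 mm thick, 174 mm wide front panel and 52 mm above the counter (panel top: 78 mm); moves with the drawer. Pushing bar or panel towards the gauge's +x shuts the drawer.
- drawer_floor (a point): Centre of the drawer's inner floor, 22 mm above the counter; moves with the drawer, axes as the gauge's. Inside 155 mm (x) by 138 mm (y); side walls 6 mm thick, tops 68 mm above the counter. Open by q, only the front q - 6 mm of the inside stands clear of the cabinet. Shut, there are 56 mm of headroom above the floor.
- reference: Reference standard, plain steel: a disc 46 mm in diameter and 10 mm thick with an upright round stem 16 mm in diameter on its centre, 44 mm high in all, about 150 g, standing on its disc. Origin: centre of its underside; z up along the stem.
- cell: Glass test cell, a block 44 (x) x 26 (y) x 70 mm high, about 160 g, standing upright. Origin: centre of its underside. Its two narrow faces (26 x 70 mm, at x = +22 and -22 mm) are matt grey frosted end plates 3 mm thick: grip only these, fingers closing along its x. The wide faces (at y = +12 and -12 mm) are the clear glass. It may be held either way round.
- cell_window: The clear glass of the cell, fixed in it between the frosted plates (38 x 24 x 67 mm). Origin: its centre, 35 mm above the cell's underside, the middle of the clear faces; axes as the cell's. Not to be touched by the gripper.
- block0: Bystander: red plastic lens block, a waisted disc 32 mm in diameter, 24 mm high; origin at the centre of its underside.
- block1: Bystander: a second lens block like block0.
- block2: Bystander: a third lens block like block0.
- marker_holder: Bystander: steel lens marker holder 90 (x) x 40 (y) x 45 mm with three upright markers reaching 125 mm; origin at the centre of its underside.
- case: Bystander: black spectacle case 155 (x) x 60 (y) x 42 mm; origin at the centre of its underside.
- screwdriver: Bystander: small screwdriver about 140 mm long lying on the counter along its own x.
There are look-alikes about, which are no part of the job. Several things look just like the cell: the one meant starts farthest to the robot's left.

How it is judged:
On the way, in this order (a step that is already met when the one before it is completed fails the run):
1. the reference stands in the still open drawer, let go (x of reference in the frame of drawer_floor between -0.07 and 0.07 m and y of reference in the frame of drawer_floor between -0.06 and 0.06 m and z of reference in the frame of drawer_floor between -0.006 and 0.006 m and angle between reference's own z axis and vertical below 0.2 rad and contact force between the fingers and reference below 0.1 N and value of joint gauge_drawer0 above 0.02 m), for 0.2 s.
2. the drawer is shut with the reference standing in it (x of reference in the frame of drawer_floor between -0.07 and 0.07 m and y of reference in the frame of drawer_floor between -0.06 and 0.06 m and z of reference in the frame of drawer_floor between -0.006 and 0.006 m and angle between reference's own z axis and vertical below 0.2 rad and contact force between the fingers and reference below 0.1 N and value of joint gauge_drawer0 below 0.006 m), for 0.2 s.
At the end, for the whole second after the job is handed in: Reference upright on the drawer floor, let go; drawer within 8 mm of shut. Cell gripped (over 2 N), still, clear of the gauge, upright and square to the beam within 0.17 rad, centre of its clear faces within 10 mm sideways and 12 mm in height of the beam, 25 mm of midway (x of reference in the frame of drawer_floor between -0.07 and 0.07 m and y of reference in the frame of drawer_floor between -0.06 and 0.06 m and z of reference in the frame of drawer_floor between -0.006 and 0.006 m and angle between reference's own z axis and vertical below 0.2 rad and contact force between the fingers and reference below 0.1 N and value of joint gauge_drawer0 below 0.008 m and contact force between the fingers and cell above 2 N and x of cell_window in the frame of beam between -0.01 and 0.01 m and y of cell_window in the frame of beam between -0.025 and 0.025 m and z of cell_window in the frame of beam between -0.012 and 0.012 m and angle between the x axis of cell and the x axis of beam, either way round below 0.17 rad and angle between cell's own z axis and vertical below 0.17 rad and contact force between cell and gauge below 0.3 N and linear speed of cell below 0.03 m/s); the arm keeps its last pose, push and grip.
It fails at once if the gripper touches the clear glass of the cell (contact force between any of the fingers, the arm and cell_window above 0.5 N).
It fails at once if the cell is knocked over (angle between cell's own z axis and vertical above 0.6 rad).
It fails at once if the cell or the reference is dropped ((contact force between the fingers and cell below 0.05 N and linear speed of cell above 0.6 m/s) or (contact force between the fingers and reference below 0.05 N and linear speed of reference above 0.6 m/s)).
It fails at once if a bystander is disturbed (moved over 30 mm) (distance of any of block0, block1, block2, marker_holder, case, screwdriver from where it was at the start of the episode above 0.03 m).
It also fails if it takes over 72 s, if anything falls off the work surface, if the arm or the gripper's body presses on something with over 40 N, if the wrist force passes 120 N, or if a joint passes its speed limit or range.

## Working session

There is one attempt and no reset: what is moved stays moved. The work goes in short steps, each a Python script; the robot and the scene stay as the last script left them, time stands still between calls to the robot, and variables do not carry over. Pictures are saved under pics/ and viewed, at most 10 in all, crops included, and the job is handed in when it is done.

```bash
mkdir -p pics
python3 - <<'E'
from rig import manip
import cv2,numpy as np
for n in("scene","top"):
    c=manip.camera(n);cv2.imwrite(f"pics/{n}0.png",c["image"][:,:,::-1]);np.savez(f"{n}.npz",**c)
    print(n,c["fx"],c["fy"],c["cx"],c["cy"],np.round(c["cam_to_world"],3).tolist())
c=manip.camera("wrist");print(c["fx"],np.round(c["mount"],4).tolist(),manip.get_ee_rot(),manip.get_time())
E
```

```text
scene 412.950120007163 412.950120007163 321.3878830593017 198.48971702382946 [[-0.14, 0.616, -0.775, 1.394], [0.99, 0.071, -0.122, 0.11], [-0.021, -0.784, -0.62, 0.823], [0.0, 0.0, 0.0, 1.0]]
top 459.11639752333525 459.11639752333525 315.28151050305445 195.968887133437 [[0.007, -0.977, 0.211, 0.246], [-1.0, -0.006, 0.002, -0.006], [-0.001, -0.211, -0.977, 1.381], [0.0, 0.0, 0.0, 1.0]]
359.92092219203096 [[0.0002, -0.9502, -0.3118, 0.0801], [1.0, 0.0002, -0.0, 0.0011], [0.0001, -0.3118, 0.9502, -0.1198], [0.0, 0.0, 0.0, 1.0]] [-6.53014936e-01 -3.07272000e+00  1.71170283e-03] 0.15
```

View pics/top0.png

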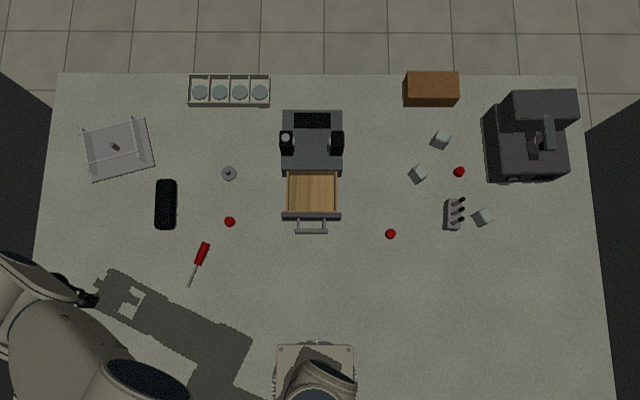

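View pics/scene0.png

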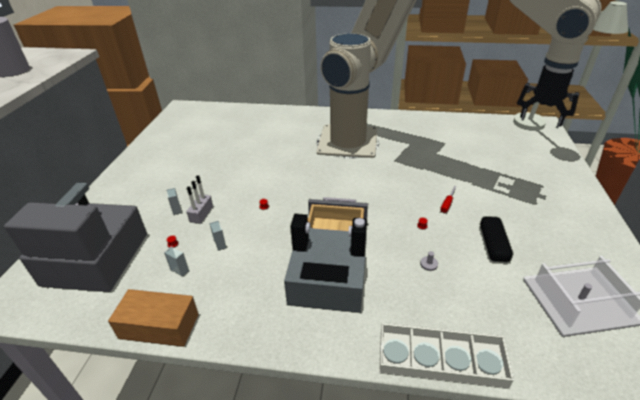

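The top view shows the gauge at about (312,145) with its drawer open to row 218 and the handle at (311,232). The reference is at (229,173). The cells are at (441,140), (418,173) and (483,217), so the one meant is (418,173).

```bash
cat > h.py <<'E'
import numpy as np,cv2
from scipy.spatial.transform import Rotation as R
def ray(c,px,z):
    T=c["cam_to_world"];d=T[:3,:3]@[(px[0]-c["cx"])/c["fx"],(px[1]-c["cy"])/c["fy"],1.];o=T[:3,3]
    return o+d*(z-o[2])/d[2]
def wristcam(m):
    p,r=m.get_position(),m.get_ee_rot();c=dict(m.camera("wrist"))
    W=np.eye(4);W[:3,:3]=R.from_rotvec(r).as_matrix();W[:3,3]=p
    c["cam_to_world"]=W@c["mount"];return c
def down(a): # tool down; finger-closing axis (tool y) along world angle a
    y=np.array([np.cos(a),np.sin(a),0]);z=np.array([0,0,-1.])
    return R.from_matrix(np.c_[np.cross(y,z),y,z]).as_rotvec()
E
python3 - <<'E'
from h import *
c=dict(np.load("top.npz"))
for n,p,z in[("ref",(229,173),.02),("cellA",(418,173),.035),("cellB",(441,140),.035),("cellC",(483,217),.035),("handle",(311,232),.052),
 ("deck BL",(282,110),.09),("deck BR",(342,110),.09),("deck FR",(342,175),.09),("deck FL",(282,175),.09),("panelL",(282,218),.078),("panelR",(341,218),.078)]:print(n,ray(c,p,z).round(3))
im=c["image"][90:250,200:500,::-1]
cv2.imwrite("pics/crop.png",cv2.resize(im,(798,426),interpolation=cv2.INTER_CUBIC))
E
```

```text
ref [0.61  0.262 0.02 ]
cellA [ 0.61  -0.314  0.035]
cellB [ 0.716 -0.389  0.035]
cellC [ 0.476 -0.502  0.035]
handle [0.426 0.008 0.052]
deck BL [0.788 0.098 0.09 ]
deck BR [ 0.789 -0.082  0.09 ]
deck FR [ 0.588 -0.081  0.09 ]
deck FL [0.587 0.094 0.09 ]
panelL [0.462 0.092 0.078]
panelR [ 0.463 -0.078  0.078]
```

View pics/crop.png

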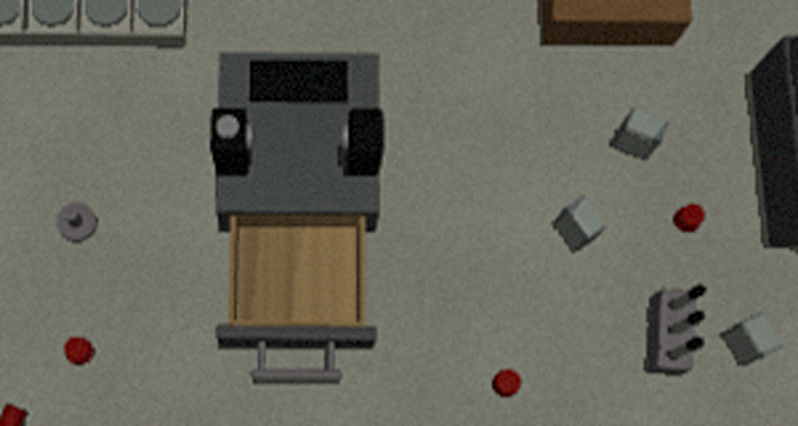

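The crop confirms the gauge is square to the world, centred near (0.688, 0.008), with q about 0.11. The cell's corners appear at (555,222), (580,197), (604,226) and (580,250). Next I'll take a close look at the reference, and then at the cell.

Run:
```python
from h import *
from rig import manip as m
for a in(np.pi/2,-np.pi/2):
    print(a,[None if q is None else q.round(2) for q in [np.array(m.solve_ik(p,down(a))) for p in([.61,.262,.2],[.52,.008,.06],[.4,.008,.05])]])
def look(p,name):
    qs=[(abs(q[5]),a) for a in(np.pi/2,-np.pi/2) if (q:=m.solve_ik(p,down(a))) is not None]
    m.move_to(p,down(min(qs)[1]));c=wristcam(m);np.savez(name,**c);return c
c=look([.61,.262,.2],"wr.npz")
cv2.imwrite("pics/wr.png",c["image"][:,:,::-1]);print(m.get_time(),m.get_position())
```

```text
1.5707963267948966 [array([ 0.39,  0.54,  1.58, -0.  ,  1.03, -1.18]), array([-0.01,  0.58,  1.96, -0.  ,  0.6 , -1.58]), array([-0.01,  0.51,  2.22, -0.  ,  0.42, -1.58])]
-1.5707963267948966 [array([ 0.39,  0.54,  1.58, -0.  ,  1.03,  1.96]), array([-0.01,  0.58,  1.96, -0.  ,  0.6 ,  1.56]), array([-0.01,  0.51,  2.22, -0.  ,  0.42,  1.56])]
1.9333 [0.60954988 0.26301771 0.20018535]
```

View pics/wr.png

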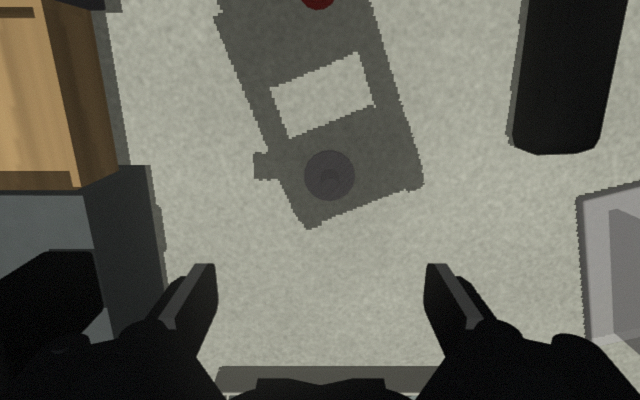

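The wrist view shows the reference disc centred at (330,175), radius about 26 px, in the gripper's shadow, with both fingers clear of it.

Run:
```python
from h import *
from rig import manip as m
c=dict(np.load("wr.npz"))
p=ray(c,(330,175),.01);print(p,ray(c,(356,175),.01)-p)
# gauge front-left: cabinet bottom/edges
for n,px,z in[("cab top FL",(84,190),.09),("drawer panel?",(107,12),.078),("cab base",(149,166),.0)]:print(n,ray(c,px,z).round(3))
g=[*p[:2]]
m.command_gripper(.06,f_grip=30)
o=m.get_ee_rot()
o=down(np.pi/2) if R.from_rotvec(o).as_matrix()[1,1]>0 else down(-np.pi/2)
m.servo_line([*g,.10],o,rate=.2);m.servo_line([*g,.038],rate=.1)
m.command_gripper(0.0,f_grip=30);print(m.get_width(),m.get_grip_force(),m.get_position())
m.servo_line([*g,.16],rate=.2);print(m.get_width(),m.get_time())
# move over drawer, look
m.move_to([.50,.008,.25],o);c=wristcam(m);np.savez("wd.npz",**c)
cv2.imwrite("pics/wd.png",c["image"][:,:,::-1]);print(m.get_width(),m.get_grip_force(),m.get_time())
```

```text
[0.61268712 0.27258805 0.01      ] [-1.76846115e-05  2.31397517e-02  0.00000000e+00]
cab top FL [0.602 0.106 0.09 ]
drawer panel? [0.493 0.135 0.078]
cab base [0.607 0.108 0.   ]
0.013972829726729061 29.224858582019806 [0.61302733 0.27266452 0.03870202]
0.01415667851027501 4.9583
0.014211323492081042 29.250508546829224 6.1667
```

View pics/wd.png

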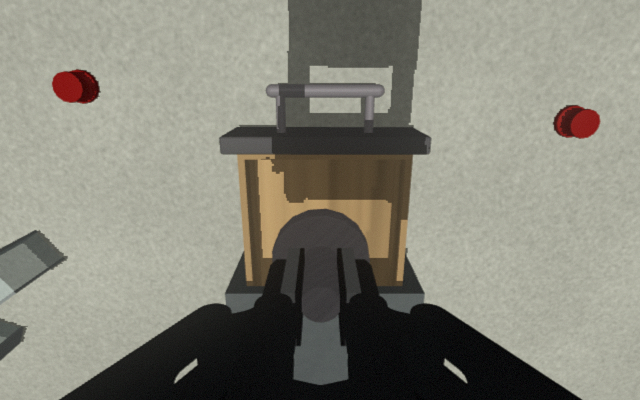

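The reference is held. In this view the handle bar runs (267–384, row 90), the panel top spans columns 220–430 with its back edge at row 153, and the cabinet front edge is at row 288.

Run:
```python
from h import *
c=dict(np.load("wd.npz"));t=dict(np.load("top.npz"))
for n,px,z in[("hL",(267,90),.052),("hR",(384,90),.052),("panel back L",(222,153),.078),("panel back R",(429,153),.078),("pf",(240,127),.078),("pf R",(417,127),.078),("cab front L",(227,290),.09),("cab front R",(423,290),.09),("inner L",(258,165),.068),("inner R",(399,165),.068)]:print(n,ray(c,px,z).round(3))
# top: pixel-accurate edges via dark drops
g=cv2.cvtColor(t["image"],cv2.COLOR_RGB2GRAY).astype(int)
print("col312 rows",[(r,g[r,300]) for r in range(164,182)]);print("row130",g[162,274:290],g[162,334:350])
print("handle col",g[224:240,311]); print("back",g[104:116,300])
```

```text
hL [ 0.431 -0.036  0.052]
hR [0.431 0.064 0.052]
panel back L [ 0.48  -0.071  0.078]
panel back R [0.48  0.099 0.078]
pf [ 0.459 -0.055  0.078]
pf R [0.459 0.087 0.078]
cab front L [ 0.602 -0.074  0.09 ]
cab front R [0.602 0.102 0.09 ]
inner L [ 0.493 -0.044  0.068]
inner R [0.493 0.077 0.068]
col312 rows [(164, np.int64(66)), (165, np.int64(69)), (166, np.int64(68)), (167, np.int64(71)), (168, np.int64(69)), (169, np.int64(48)), (170, np.int64(41)), (171, np.int64(45)), (172, np.int64(50)), (173, np.int64(51)), (174, np.int64(44)), (175, np.int64(83)), (176, np.int64(103)), (177, np.int64(95)), (178, np.int64(97)), (179, np.int64(94)), (180, np.int64(96)), (181, np.int64(97))]
row130 [120 118 120 122 118 125 117  55  74  65  67  74  65  66  68  66] [ 73  74  66  70  74  69  72  66  79 120 116 115 113 113 117 115]
handle col [116 112 121 112  96  84  94  79  61  57  93 126 116 115 118 112]
back [117 115 115 118 121 101  75  70  48  13   0  17]
```

Run:
```python
from h import *
from rig import manip as m
x,y=.525,.012
m.servo_line([x,y,.13],rate=.2);m.servo_line([x,y,.068],rate=.08)
z=.068
while z>.059 and abs(m.get_contact_force()[2])<4.0:
    z-=.001;m.servo_line([x,y,z],rate=.04)
    print(round(z,4),m.get_contact_force()[2].round(2))
m.command_gripper(.045);m.hold(.3)
m.servo_line([x,y,.2],rate=.2);m.command_gripper(0.0,f_grip=20)
o=m.get_ee_rot();m.move_to([.385,.012,.17],o);m.servo_line([.385,.012,.052],rate=.2)
c=wristcam(m);np.savez("w3.npz",**c);cv2.imwrite("pics/w3.png",c["image"][:,:,::-1]);print(m.get_time(),m.get_contact_force().round(2),m.get_position())
```

```text
0.067 -1.5
0.066 -2.12
0.065 -2.17
0.064 -0.54
0.063 -1.88
0.062 -2.56
0.061 -0.94
0.06 5.37
13.325 [-0.38  0.71  0.19] [0.38615307 0.01199102 0.05266076]
```

Run:
```python
from h import *
from rig import manip as m
c=m.camera("top");cv2.imwrite("pics/top3.png",cv2.resize(c["image"][90:250,200:500,::-1],(798,426),interpolation=cv2.INTER_CUBIC))
```

```text
(no output)
```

View pics/top3.png

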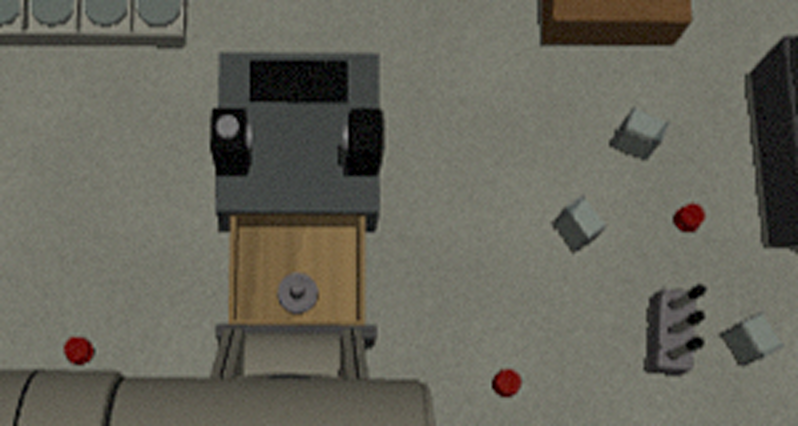

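The top view shows the reference upright in the open drawer at crop (297,293), and the gripper in front of the handle. I'll push the drawer shut now.

Run:
```python
from h import *
from rig import manip as m
y=.012;x=.515
m.servo_line([x,y,.052],rate=.06);print(m.get_position(),m.get_contact_force().round(1))
while x<.575 and m.get_contact_force()[0]>-9:
    x+=.003;m.servo_line([x,y,.052],rate=.05)
m.hold(.3);print(x,m.get_position(),m.get_contact_force().round(1))
m.servo_line([x-.05,y,.052],rate=.15);m.servo_line([x-.05,y,.2],rate=.25)
# above gauge look
q=m.get_ee_rot();m.command_gripper(.085);m.move_to([.60,.012,.33],q);c=wristcam(m);np.savez("wg.npz",**c)
cv2.imwrite("pics/wg.png",c["image"][:,:,::-1])
# cell look
m.move_to([.62,-.30,.24],q);c=wristcam(m);np.savez("wc.npz",**c);cv2.imwrite("pics/wc.png",c["image"][:,:,::-1])
print(m.get_time(),m.get_joint_positions())
```

```text
[0.51494973 0.01197792 0.05206665] [-1.1  0.1  0.3]
0.542 [0.5389747  0.01200696 0.05157934] [-10.3  -0.4   6.3]
22.3 [-4.65775029e-01  5.29316459e-01  1.48686592e+00  4.06888544e-05
  1.12541365e+00 -2.03811730e+00]
```

View pics/wg.png

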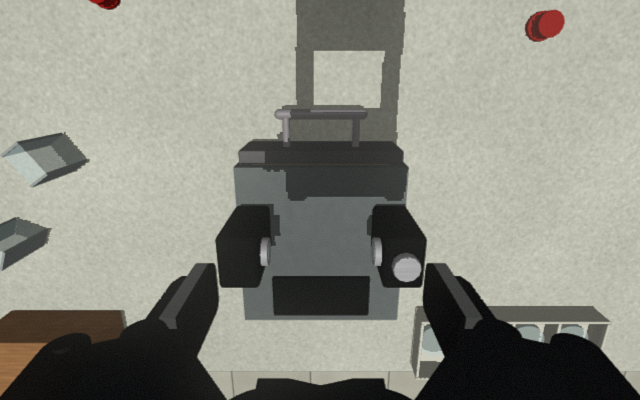

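View pics/wc.png

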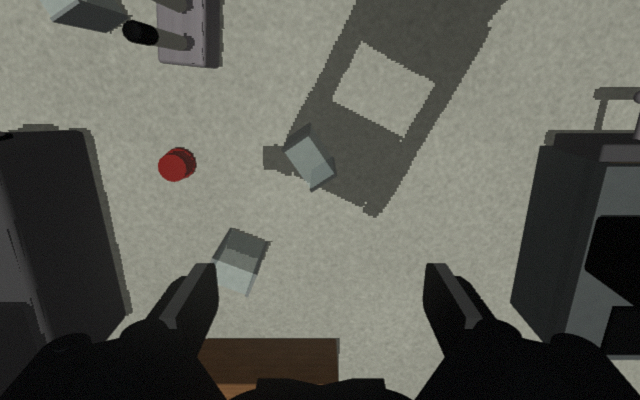

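The first view shows the drawer shut: its panel (rows 140–165) is flush with the deck, the barrels are at (265,251) and (377,251), and the lamp cap is at (407,267). The second shows the target cell around (310,160), partly in shadow. I'll zoom in on its corners.

Run:
```python
from h import *
c=dict(np.load("wg.npz"))
for n,px,z in[("barL",(265,251),.15),("barR",(377,251),.15),("cap",(407,267),.184),("deckfrontL",(235,165),.09),("deckfrontR",(407,165),.09),("back L",(245,320),.09),("handle",(322,115),.052),("headfar",(245,287),.174),("headnear",(245,205),.174),("headR",(400,205),.174)]:print(n,ray(c,px,z).round(4))
w=dict(np.load("wc.npz"))["image"][115:205,260:360,::-1]
w=cv2.convertScaleAbs(cv2.resize(w,None,fx=6,fy=6,interpolation=cv2.INTER_CUBIC),alpha=1.4);cv2.imwrite("pics/wcz.png",w)
```

```text
barL [ 0.67   -0.0377  0.15  ]
barR [0.67   0.0651 0.15  ]
cap [0.6675 0.0847 0.184 ]
deckfrontL [ 0.6032 -0.0739  0.09  ]
deckfrontR [0.6032 0.1014 0.09  ]
back L [ 0.7904 -0.0758  0.09  ]
handle [0.5568 0.0149 0.052 ]
headfar [ 0.6927 -0.0528  0.174 ]
headnear [ 0.6167 -0.0479  0.174 ]
headR [0.6167 0.0775 0.174 ]
```

View pics/wcz.png

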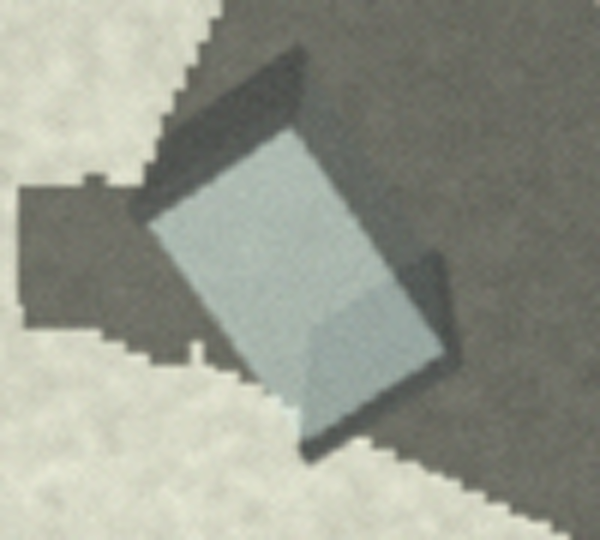

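The top-face corners in the crop are (290,128), (148,222), (303,440) and (445,352), with the long axis along the frosted-to-frosted direction.

Run:
```python
from h import *
from rig import manip as m
c=dict(np.load("wc.npz"))
P=np.array([ray(c,(260+u/6,115+v/6),.07)[:2] for u,v in[(290,128),(148,222),(303,440),(445,352)]])
print(P.round(4),[np.linalg.norm(P[i]-P[(i+1)%4]).round(4) for i in range(4)])
ctr=P.mean(0);l=(P[2]+P[3]-P[0]-P[1]);a=np.arctan2(l[1],l[0]);print(ctr,a)
for s in(0,np.pi,-np.pi):
    q=m.solve_ik([*ctr,.048],down(a+s));print(s,None if q is None else np.round(q,2))
for s in(0,np.pi):
    q=m.solve_ik([.67,.0137,.163],down(s));print(s,None if q is None else np.round(q,2))
```

```text
[[ 0.5859 -0.3075]
 [ 0.5987 -0.3269]
 [ 0.6297 -0.3061]
 [ 0.6169 -0.2863]] [np.float64(0.0233), np.float64(0.0374), np.float64(0.0236), np.float64(0.0376)]
[ 0.60780349 -0.30668956] 0.5961940944559851
0 [-0.48  0.76  1.58 -0.    0.8  -1.08]
3.141592653589793 [-0.48  0.76  1.58 -0.    0.8   2.06]
-3.141592653589793 [-0.48  0.76  1.58  0.    0.8   2.06]
0 [ 0.    0.59  1.58 -0.    0.97  0.  ]
3.141592653589793 None
```

Run:
```python
from h import *
from rig import manip as m
x,y,a=.6078,-.3067,.5962
m.command_gripper(.085);m.move_to([x,y,.17],down(a));m.servo_line([x,y,.048],rate=.08)
print(m.get_contact_force().round(1))
m.command_gripper(0.0,f_grip=40);print(m.get_width(),m.get_grip_force(),m.get_position())
m.servo_line([x,y,.30],rate=.12);print(m.get_width(),m.get_grip_force())
m.move_to([.67,.0137,.30],down(0));m.servo_line([.67,.0137,.163],rate=.08);m.hold(.3)
print(m.get_position(),m.get_ee_rot(),m.get_width(),m.get_grip_force(),m.get_contact_force().round(1),m.get_time())
c=m.camera("scene");s=c["image"][150:330,230:430,::-1];cv2.imwrite("pics/end.png",cv2.resize(s,None,fx=3,fy=3,interpolation=cv2.INTER_CUBIC))
```

```text
[0.2 0.2 0.6]
0.042979045575811704 40.64786195755005 [ 0.60795716 -0.30681311  0.04834412]
0.04351740769231215 40.834293365478516
[0.67006704 0.0136987  0.16315967] [2.22128981e+00 2.22132577e+00 2.35440851e-04] 0.043439826054340915 40.833027362823486 [ 0.4 -0.2 -0.7] 31.2083
```

View pics/end.png

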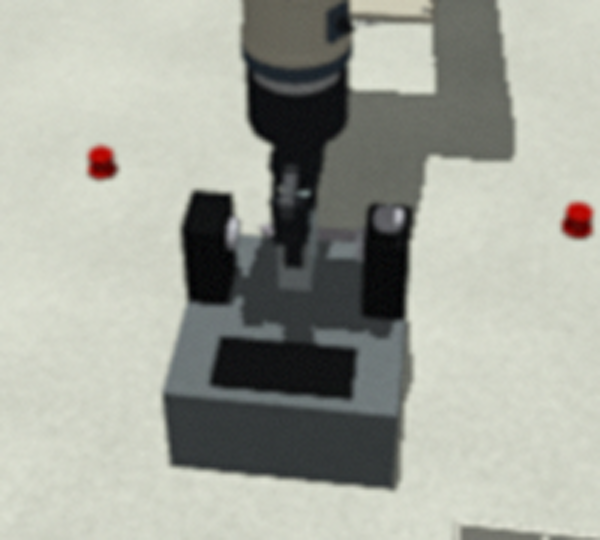

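The view shows the cell upright between the heads at crop (295,265), clear of both barrels and the deck, with the drawer shut.

```bash
python3 -c "
from rig import manip as m
print(m.sign_off())"
```

```text
the job is handed in; nothing more can be done
None
```

I handed the job in at about 31 s of the 72 s allowed: the reference stands in the shut drawer, and the cell is held upright and still midway between the heads with a 40 N grip; sign-off returned no verdict.

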